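# Pin the tool chest's hasp with the blue screwdriver from the pot

## Robot

A 7-joint arm with a two-finger parallel gripper is mounted at the origin on a cart in front of the work surface, level with it; the furniture and walls round the work are solid. World frame = base frame: x ahead of the robot, y to its left, z up, the work surface at z = 0. Lengths are in mm, angles in rad, forces in N, time in s.
With the tool pointing down it reaches from about 425 to 950 mm from the base axis. Payload 4.7 kg.
Tool frame: the origin (TCP) lies at the very end of the fingers, on their centre line; the grasp point (between the pads) lies 19 mm behind it; z points along the fingers, y is the line along which they close (so a half turn about z gives the same grasp; the last joint's range is limited). The gripper opens to 87 mm and grips with 3 to 60 N. Pads are 19 mm wide; open, the fingers measure 117 mm over their backs; the gripper's body (75 mm by 190 mm) begins 51 mm behind the grasp point.
Start: joints at [1.087, 0.469, -0.049, 1.532, 0.024, 1.141, -0.082], TCP at [296.563, -606.382, 222.573] pointing down, gripper open.
Joint ranges: [-2.59, 2.59], [-0.33, 1.99], [-1.39, 1.29], [0.1, 2.45], [-1.04, 4.18], [0.21, 1.99], [-2.66, 2.66]. Speed limits (rad/s): [2.57, 2.57, 3.14, 3.14, 3.14, 3.14, 3.14].

## Interface

Orientations are given as [roll, pitch, yaw] about the fixed x, y, z axes, in that order (R = Rz(yaw) Ry(pitch) Rx(roll)).
In Python, from cell import bot gives the robot as it stands. The module is installed in compiled form; this text tells all that it offers.
- The arm moves only by the tool jog_arm, never from a script. Its argument "targets" is a list of rows, each a list of 2 entries, a list of its own where there are three numbers: the shift along the world's x, y, z in units of 10 cm (1.0 is 10 cm), then the turn, a rotation vector about the world's x, y, z in units of 60 degrees (1.0 is 60 degrees). In form: [[[tx, ty, tz], [wx, wy, wz]], ...]. A call has 1 to 12 rows; each row shifts and turns the commanded pose from where the row before left it; what a row does not reach is not made up. A row lasts 1/10 s, in which the tool goes at most 50 mm and 8.59 degrees, less where a joint would pass 70% of its speed; a pose out of reach is approached as far as the arm can. A call with a number of a shift or a turn outside -1 to 1 is refused whole. A call with a gripper value outside its range is refused whole. "claw" is the opening, from 0 (shut) to 1 (fully open), set as the call begins (left out, the last holds). The fingers move at their own pace and stop on an object; the grip force is fixed at half the most. Time passes only in rows, so rows that do not move let the fingers close. It gives the time, the measured TCP pose, the force, the opening and the grip force at its end, in the units of the state.
- bot.state(): the state, without advancing time (a new reading comes with each control period).
- bot.grab_frame(name): name is "scene" or "top" or "wrist"; returns a dict with "color" (384x512x3 uint8, red, green, blue), "mtx" (3x3 intrinsics, pixels), "k1" (the pictures are not rectified: a ray, as slopes to the right and down, at radius r is drawn at 1 + k1 r^2 times it, then the intrinsics apply), "R" (3x3) and "t" (3): a world point X has camera coordinates R X + t. Camera axes: x right, y down, z forward; pixel columns grow to the right and rows downward; lengths in mm; the calibration is good to about 2 mm. A picture is of the moment at which its call begins. There is no depth.
- bot.sign_off(): hands the job in; it is judged then, once.
The state is a dict: "time_s": time; "q": joint angles; "qvel": joint speeds; "joint_efforts": joint torques, N m; "ee_pos": TCP position; "tool_rot": TCP orientation; "wrist_force": force on the tool from outside, world axes, zero at the start; "ft_torque": the same for the moment, N m; "gripper_width": opening from 0.0 (shut) to 1.0 (fully open); "gripper_force": force on a finger pad.
Only numpy, scipy, OpenCV 4.12 (cv2) and the standard library are available. Lean on these libraries where they do the work, as an engineer would, in place of code of your own. Each camera call takes 0.05 s, during which the arm holds its last target. There are 200 camera calls.

## Task

Make the green tool chest fast so that it can be carried: swing its hasp down flat over the staple, draw the blue screwdriver out of the tool pot, and drop it blade down through the staple as the pin, without forcing it, right home so that its handle sits on the loop. Leave the pot standing where it is with the red screwdriver still in it, and leave everything else on the bench as it stands.

Things in the scene. Friction and masses are not known exactly. Their poses are not given: they have to be found in the camera images.
- chest: small green steel tool chest, shut, fixed to the bench; 180 mm deep (x) x 270 mm wide (y) x 163 mm high. Origin at the centre of its underside; its x points from the front (the side with the hasp, towards the robot) to the back, y to its left end as the robot sees it, z up. The flat front face lies at x = -90 mm, the staple point at x = -122, z = 117 mm
- chest_lid (a joint): lid of the chest, hinged along its back edge; 0 = shut (as it starts), grows as the front edge is lifted (rad)
- hasp (a joint): steel hasp strap, 48 mm wide, 3 mm thick, 86 mm long from its hinge along the lid's front top edge. 0 = hanging down flat over the staple, 1.57 = sticking straight out to the front; grows as it opens (rad). Friction (0.05 N m) holds it where it is left. Solid for the first 38 mm from the hinge; from 38 to 66 mm a slot 31 mm wide passes over the staple
- hasp_hinge (a point): middle of the hasp's hinge line, 161 mm above the bench and 93.5 mm in front of the chest's centre; axes as the chest's. When the hasp is shut its outer face is 5.5 mm in front of this line; the hinge barrel is 9 mm thick
- hasp_end (a point): middle of the free end of the hasp strap, on its outer face (moves with the hasp)
- staple (a point): the chest's staple, where the pin goes: a level U of 6 mm bar, bend to the front, centre 117 mm (top 120 mm) above the bench, loop 10.5 mm wide inside, ending 11 mm in front of this point; shut hasp 23 mm behind it. Worn: it swivels stiffly (0.1 N m) up to 0.2 rad to either side about its root 34 mm behind; this point is its straight position, the real one must be seen or felt
- pot: round open can of bare metal, 84 mm outside diameter, 130 mm high, wall 3 mm, floor 5 mm thick, 0.35 kg, standing loose on the bench; origin at the centre of its underside, z up
- blue_driver: blue-handled screwdriver, 202 mm, about 0.09 kg, in the pot at the start, blade down, leaning about 24 deg on the rim. Its axis is its own y (towards the handle), at x = 0, z = 14.5 mm; tip at y = -101 mm, 6.4 mm shank to y = +4 mm, handle from there to y = +98 mm, 24 mm across in x, 29 mm in z. Its x lies nearly level at the start
- blue_driver_tip (a point): tip of the blue screwdriver's blade, axes as the screwdriver's
- blue_driver_shoulder (a point): lower end of the blue handle, on the axis, where it meets the shank, 105 mm above the tip
- red_driver: screwdriver with red handle, 222 mm long (shank 125 mm, too long for this staple), also in the pot, leaning the other way; same axes as the blue one
- red_driver_tip (a point): tip of the red screwdriver's blade
- jar_1: glass jar with black lid, 63 mm across, 94 mm high, a bystander; origin at the centre of its underside

How it is judged:
By the outcome, as a careful person would: the job done as asked, in the order asked, and still so for the second after the job is handed in, with the robot touching nothing.
It also fails if it takes over 67 s, if anything falls off the work surface, if the arm or the gripper's body presses on something with over 40 N, if the wrist force passes 120 N, or if a joint passes its speed limit or range.

## Working session

There is one attempt and no reset: what is moved stays moved. The work goes in short steps, Python scripts to look and compute and a tool call to move; the robot and the scene stay as the last step left them, time stands still between calls to the robot, and variables do not carry over. Pictures are saved under pics/ and viewed, at most 10 in all, crops included, and the job is handed in when it is done.

Besides the shell and the picture viewer there is one more tool, called after "Request:" in YAML: its name, and indented under it one key for each argument. jog_arm: Moves the arm, as the interface text tells. Its arguments: {"type":"object","properties":{"targets":{"type":"array"},"claw":{"type":"number"}},"required":["targets"]}

```bash
mkdir -p pics
cat > h.py <<'E'
import numpy as np, cv2
from cell import bot
def grab(n,f=None):
    d=bot.grab_frame(n)
    if f: cv2.imwrite('pics/'+f,cv2.cvtColor(d['color'],cv2.COLOR_RGB2BGR))
    return d
def ray(d,u,v):
    K=np.array(d['mtx']);R=np.array(d['R']);t=np.array(d['t'])
    p=np.array([(u-K[0,2])/K[0,0],(v-K[1,2])/K[1,1]]);s=p.copy()
    for _ in range(20): s=p/(1+d['k1']*(s@s))
    w=R.T@np.array([s[0],s[1],1]);return -R.T@t,w/np.linalg.norm(w)
def onz(d,u,v,z):
    c,w=ray(d,u,v);return c+w*(z-c[2])/w[2]
def proj(d,X):
    K=np.array(d['mtx']);x=np.array(d['R'])@np.array(X,float)+np.array(d['t']);s=x[:2]/x[2];s=s*(1+d['k1']*(s@s))
    return K[0,0]*s[0]+K[0,2],K[1,1]*s[1]+K[1,2]
def tri(obs):
    A=np.zeros((3,3));b=np.zeros(3)
    for d,u,v in obs:
        c,w=ray(d,u,v);P=np.eye(3)-np.outer(w,w);A+=P;b+=P@c
    return np.linalg.solve(A,b)
E
python3 - <<'E'
from h import *
ims=[]
for n in ('scene','top'):
    d=grab(n,n+'0.png'); print(n,np.round(-np.array(d['R']).T@d['t']),np.round(d['R'],2).tolist(),np.array(d['mtx'])[0,0],d['k1'])
    import pickle;pickle.dump(d,open(n+'0.pkl','wb'))
print(bot.state())
E
```

```text
scene [342. 554. 939.] [[-0.86, -0.5, -0.0], [-0.4, 0.69, -0.61], [0.31, -0.52, -0.8]] 450.93757580466433 -0.1476945581991152
top [ 586.   22. 1427.] [[-0.02, -1.0, 0.0], [-1.0, 0.02, -0.06], [0.06, -0.0, -1.0]] 481.35983571832736 0.03425631722116033
{'time_s': 0.1, 'q': array([ 1.08709333,  0.46934659, -0.04860129,  1.53355587,  0.02409825,
        1.14100109, -0.08232922]), 'qvel': array([-0.00130339, -0.00183815, -0.00066928, -0.00314487, -0.00058105,
        0.00100247, -0.00097671]), 'joint_efforts': array([ 5.32965551e-04, -5.09170353e+01, -8.13116203e-02, -2.36830688e+01,
       -6.14592852e-02,  3.44430737e-02,  4.68009512e-05]), 'ee_pos': array([ 296.30042224, -605.89927341,  221.62183428]), 'tool_rot': array([-3.13986810e+00,  5.51861258e-05,  4.54807354e-01]), 'wrist_force': array([-0.32476163,  0.44650371, -0.53390267]), 'ft_torque': array([-0.02401006,  0.02474149, -0.05352396]), 'gripper_force': 0.0, 'gripper_width': 0.9979357381605034}
```

View pics/scene0.png

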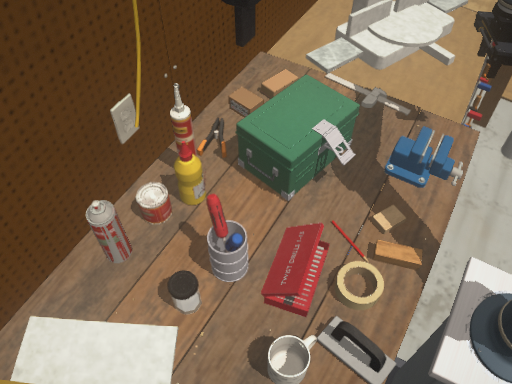

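View pics/top0.png

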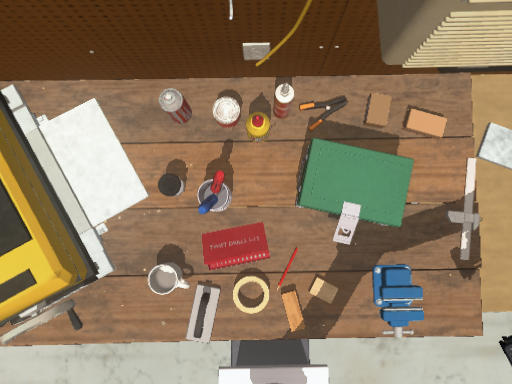

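The scene view shows the chest with its hasp sticking out near (335,140), and the pot near (228,250) with the red and blue drivers. In the top view the chest is near (357,182), the hasp near (347,222) and the pot near (213,195). I'll enlarge the parts that matter.

Run:
```python
from h import *
import pickle
s=pickle.load(open('scene0.pkl','rb'));t=pickle.load(open('top0.pkl','rb'))
def crop(d,x,y,w,h,k): return cv2.resize(d['color'][y:y+h,x:x+w,::-1],None,fx=k,fy=k,interpolation=cv2.INTER_CUBIC)
a=np.hstack([crop(t,290,130,130,100+20,3)[:360,:390],crop(t,180,160,80,72,5)])
b=np.hstack([crop(s,230,70,135,84+16,3)[:300-60],crop(s,190,185,79,48+1,5)[:240]]) if 0 else np.hstack([crop(s,290,100,80,80,5)[:240*1][:240] if 0 else crop(s,300,110,80,80,3),crop(s,180,185,100,100,3)[:240]if 0 else crop(s,185,190,80,80,3)])
cv2.imwrite('pics/c1.png',np.vstack([a,np.hstack([b,np.zeros((240,a.shape[1]-480,3),np.uint8)])]))
hsv=cv2.cvtColor(t['color'],cv2.COLOR_RGB2HSV)
m=cv2.inRange(hsv,(65,80,30),(90,255,255));c=max(cv2.findContours(m,0,2)[0],key=cv2.contourArea)
q=cv2.approxPolyDP(cv2.convexHull(c),6,True)[:,0];print(q.tolist())
for p in q: print(np.round(onz(t,*p,163)))
```

```text
[[313, 139], [411, 159], [400, 225], [298, 204]]
[ 788. -114.  163.]
[ 730. -370.  163.]
[ 557. -335.  163.]
[617. -71. 163.]
```

View pics/c1.png

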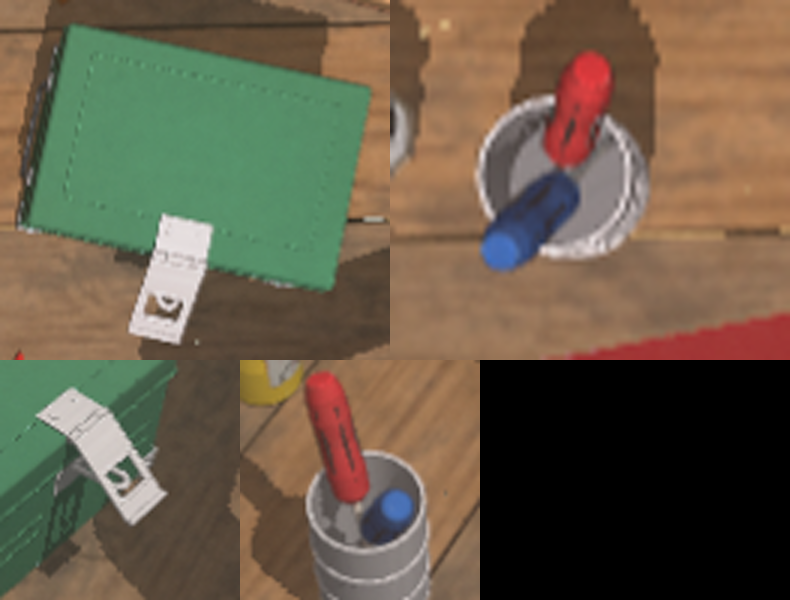

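Run:
```python
from h import *
import pickle
s=pickle.load(open('scene0.pkl','rb'));t=pickle.load(open('top0.pkl','rb'))
print('haspend',tri([(t,341.7,241.7),(s,349.3,159.3)]).round(1))
cap=tri([(t,202,210.4),(s,237.3,237.7)]);print('cap',cap.round(1),proj(t,cap),proj(s,cap))
hsv=cv2.cvtColor(t['color'],cv2.COLOR_RGB2HSV)
m=cv2.inRange(hsv,(100,110,40),(125,255,255));m[:, :180]=0;m[:,260:]=0
p=cv2.findNonZero(m)[:,0].astype(float);l=cv2.fitLine(p.astype(np.float32),2,0,.01,.01).ravel();print(len(p),p.mean(0),l)
c=cap+0
# axis: plane of the top view and lean 24 deg
_,w1=ray(t,*(p.mean(0)-8*l[:2]));_,w2=ray(t,*(p.mean(0)+8*l[:2]));n=np.cross(w1,w2)
best=[]
for az in np.arange(0,360,.5):
  a=np.radians(az);d=np.array([np.sin(.419)*np.cos(a),np.sin(.419)*np.sin(a),np.cos(.419)])
  best.append((abs(d@n),az,d))
best.sort(key=lambda b:b[0])
for b in best[:6]: print(b[1],(cap-199*b[2]).round(1))
# pot
for z,uv in((130,(213,195)),):print('pot',onz(t,*uv,z).round(1))
for X in((600,120,130),):print(proj(t,X))
# chest corner check in scene
psi=-.2235;C=np.array([673,-222.5,0]);ex=np.array([np.cos(psi),np.sin(psi),0]);ey=np.array([-ex[1],ex[0],0])
for a in(-90,90):
  for b in(-135,135):print(np.round(proj(s,C+a*ex+b*ey+[0,0,163])),np.round(proj(t,C+a*ex+b*ey+[0,0,163])))
h=C-93.5*ex+[0,0,161];print('hinge',h,'staple',C-122*ex)
e=tri([(t,341.7,241.7),(s,349.3,159.3)])-h;print('hasp rel',e@ex,e@ey,e[2])
# pot rim grey contour
g=cv2.cvtColor(t['color'],cv2.COLOR_RGB2GRAY)
ci=cv2.HoughCircles(g[160:240,180:260],cv2.HOUGH_GRADIENT,1,10,param1=120,param2=12,minRadius=13,maxRadius=19);print(ci[0][:4])
```

```text
haspend [ 513.5 -190.4  112.2]
cap [605. 178. 191.] (np.float64(201.97865755183437), np.float64(210.36205226261723)) (np.float64(237.35738725075313), np.float64(237.70408391911326))
90 [204.74444444 207.48888889] [  0.8040057  -0.5946216 204.74445   207.48889  ]
137.0 [664.2 122.8   9.2]
294.0 [572.  252.    9.2]
294.5 [571.4 251.7   9.2]
136.5 [663.7 122.3   9.2]
137.5 [664.7 123.3   9.2]
293.5 [572.7 252.2   9.2]
pot [646.7 155.5 130. ]
(np.float64(226.4511113510354), np.float64(212.0742654454904))
[359. 104.] [400. 226.]
[291. 161.] [298. 205.]
[305.  74.] [412. 159.]
[235. 124.] [312. 138.]
hinge [ 581.82556287 -201.77629343  161.        ] staple [ 554.03442428 -195.4594417     0.        ]
hasp rel -69.16389695237861 -4.089811134967418 -48.800193716085914
[[35.5 34.5 17.2]]
```

Request:
jog_arm:
  targets:
    - [[0.2,0.43,0],[0,0,-0.065]]
    - [[0.2,0.43,0],[0,0,-0.065]]
    - [[0.2,0.43,0],[0,0,-0.065]]
    - [[0.2,0.43,0],[0,0,-0.065]]
    - [[0.2,0.43,0],[0,0,-0.065]]
    - [[0.2,0.43,0],[0,0,-0.065]]
    - [[0.2,0.43,0],[0,0,-0.065]]
    - [[0.2,0.43,0],[0,0,-0.065]]
    - [[0.2,0.43,0],[0,0,-0.065]]
    - [[0.15,0.36,0],[0,0,-0.065]]
    - [[0,0,0],[0,0,0]]
  claw: 0.29

```text
time_s: 1.2
ee_pos: [493.8, -176.5, 222.4]
tool_rot: [-3.139, -0.0, -0.216]
wrist_force: [-0.6, 0.4, -0.6]
gripper_width: 0.293
gripper_force: 0.0
```

Request:
jog_arm:
  targets:
    - [[-0.02,-0.02,-0.32],[0,0,0]]
    - [[0,-0.02,-0.32],[0,0,0]]
    - [[0,0,-0.31],[0,0,0]]
    - [[0,0,0],[0,0,0]]

```text
time_s: 1.6
ee_pos: [485.8, -187.0, 123.7]
tool_rot: [-3.141, 0.01, -0.226]
wrist_force: [-0.6, 0.3, -1.0]
gripper_width: 0.294
gripper_force: 0.0
```

Run:
```python
from h import *
d=grab('wrist','w1.png');print((-np.array(d['R']).T@d['t']).round(1),np.array(d['R']).round(2).tolist(),bot.state()['wrist_force'])
```

```text
[ 562.1 -204.9  284.4] [[-0.23, -0.97, -0.0], [-0.93, 0.22, 0.29], [-0.28, 0.07, -0.96]] [-0.21572397  0.28968893  0.80974767]
```

View pics/w1.png

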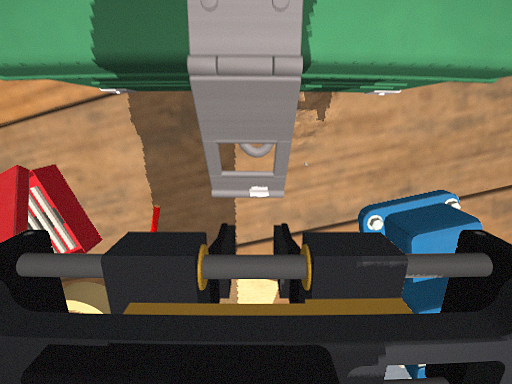

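The wrist view shows the hinge barrel at (189–302, 65), the slot at (218–275, 143–175) with the staple bend near (257,148), and the fingers near (258,250).

Run:
```python
from h import *
d=grab('wrist')
psi=-.2235;C=np.array([673,-222.5,0]);ex=np.array([np.cos(psi),np.sin(psi),0]);ey=np.array([-ex[1],ex[0],0])
f=lambda P:np.round([(P-C)@ex,(P-C)@ey,P[2]],1)
for n,u,v,z in(('hl',189,65,165),('hr',302,65,165),('loop',257,157,118),('endl',213,196,112),('endr',286,196,112),('lidfrontL',0,80,163),('lidfrontR',511,78,163)):print(n,f(onz(d,u,v,z)))
s=bot.state();print(s['ee_pos'],f(s['ee_pos']),s['tool_rot'])
```

```text
hl [-88.8  20.  165. ]
hr [-89.  -27.7 165. ]
loop [-134.6   -9.2  118. ]
endl [-162.1   21.   112. ]
endr [-162.2  -29.1  112. ]
lidfrontL [-92.1 107.3 163. ]
lidfrontR [ -92.1 -123.4  163. ]
[ 489.35111813 -187.81131959  127.66414921] [-186.8   -6.9  127.7] [ 3.14150427e+00  8.92440686e-04 -2.26308088e-01]
```

Request:
jog_arm:
  targets:
    - [[0.12,0,0],[0,0,0]]
    - [[0.1,-0.02,0],[0,0,0]]
    - [[0.1,-0.02,0],[0,0,0]]
    - [[0.1,-0.02,0],[0,0,0]]
    - [[0.1,-0.02,0],[0,0,0]]
    - [[0.1,-0.02,0],[0,0,0]]
    - [[0.08,-0.02,0],[0,0,0]]
    - [[0.06,-0.02,0],[0,0,0]]
    - [[0.03,-0.01,0],[0,0,0]]
    - [[0,0,0],[0,0,0]]

```text
time_s: 2.7
ee_pos: [566.1, -201.3, 127.0]
tool_rot: [-3.141, 0.007, -0.226]
wrist_force: [-6.1, 2.7, 2.1]
gripper_width: 0.286
gripper_force: 3.7
```

Run:
```python
from h import *
d=grab('wrist','w2.png');s=bot.state();print(s['ee_pos'],s['wrist_force'])
```

```text
[ 566.12187544 -201.31282525  126.99477388] [-7.15585799  2.33015495  2.37499872]
```

View pics/w2.png

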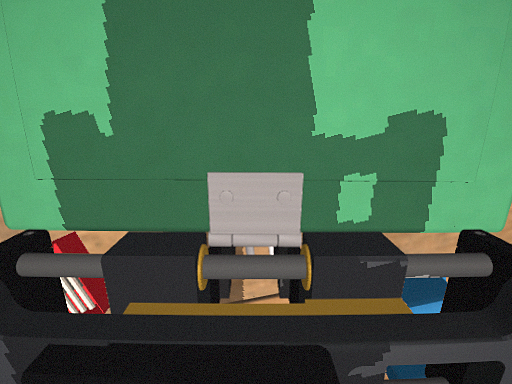

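The hasp reads shut: contact is at the expected depth with 7 N. Next I back off and look.

Request:
jog_arm:
  targets:
    - [[-0.2,0.04,0],[0,0,0]]
    - [[-0.3,0.07,0],[0,0,0]]
    - [[-0.3,0.07,0.1],[0,0,0]]
    - [[-0.05,0,0.2],[0,0,0]]
    - [[0,0,0],[0,0,0]]
    - [[0,0,0],[0,0,0]]

```text
time_s: 3.35
ee_pos: [484.8, -184.8, 158.2]
tool_rot: [3.141, -0.003, -0.226]
wrist_force: [-0.7, -0.2, -0.8]
gripper_width: 0.292
gripper_force: 0.0
```

Run:
```python
from h import *
import pickle
d=grab('wrist');t=grab('top');s=grab('scene');pickle.dump((d,t,s),open('w3.pkl','wb'))
c=d['color'][:,:,::-1]
psi=-.2235;C=np.array([673,-222.5,0])+0;ex=np.array([np.cos(psi),np.sin(psi),0]);ey=np.array([-ex[1],ex[0],0])
u,v=proj(d,C-122*ex-4*ey+[0,0,120]);print(u,v,bot.state()['ee_pos'])
x0,y0=int(u)-60,max(0,int(v)-50);print(x0,y0)
a=cv2.resize(c[y0:y0+100,x0:x0+120],None,fx=5,fy=5,interpolation=cv2.INTER_CUBIC)
cv2.imwrite('pics/c3.png',a)
```

```text
252.1734690879502 129.56933069510978 [ 483.93554686 -184.34320987  156.83563558]
192 79
```

View pics/c3.png

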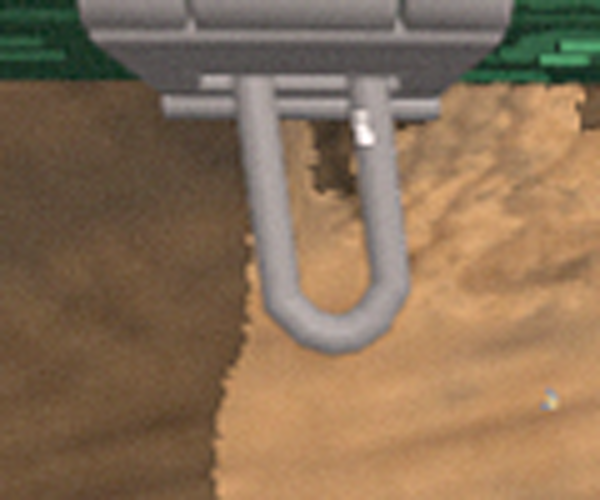

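Hasp flat, staple showing through the slot, swivelled slightly; its bend centre is at crop (335,280) = wrist pixel (259,135).

Run:
```python
from h import *
import pickle
d,t,s=pickle.load(open('w3.pkl','rb'))
psi=-.2235;C=np.array([673,-222.5,0]);ex=np.array([np.cos(psi),np.sin(psi),0]);ey=np.array([-ex[1],ex[0],0])
f=lambda P:np.round([(P-C)@ex,(P-C)@ey,P[2]],1)
for n,u,v in(('bendc',335,280),('aim',333,265),('L',262,280),('R',408,280),('root',316,85)):
  P=onz(d,192+u/5,79+v/5,117);print(n,P.round(1),f(P))
c=np.vstack([cv2.resize(t['color'][165:235,180:250,::-1],(420,420),interpolation=2)]);
b=cv2.resize(s['color'][190:290,190:270,::-1],(336,420),interpolation=2)
print('potC',onz(t,215.5,194.5,130))
# pot bottom/rim ellipse in scene: print predicted rim projection for check
for X in([648,149,0],[648,149,130]):print(proj(s,X))
```

```text
bendc [ 548.1 -203.4  117. ] [-126.1   -9.1  117. ]
aim [ 550.3 -203.6  117. ] [-123.9   -8.8  117. ]
L [ 550.5 -192.8  117. ] [-126.     1.8  117. ]
R [ 545.6 -214.   117. ] [-126.1  -20.   117. ]
root [ 575.6 -206.8  117. ] [-98.5  -6.3 117. ]
potC [647.8905443  148.78591989 130.        ]
(np.float64(231.10295103852553), np.float64(263.2206591056727))
(np.float64(228.2361801920428), np.float64(233.87995278639153))
```

```bash
cat >> h.py <<'E'
from scipy.spatial.transform import Rotation as Ro
def plan(pos,R):
    s=bot.state();R0=Ro.from_euler('xyz',s['tool_rot'])
    print('shift',np.round((np.array(pos)-s['ee_pos'])/100,3),'turn',np.round((Ro.from_matrix(R)*R0.inv()).as_rotvec()/np.radians(60),3))
def grasp_R(a,ysign):
    h=np.cross([0,0,1],a);h/=np.linalg.norm(h);y=h if h@ysign>0 else -h
    z=-a;return np.column_stack([np.cross(y,z),y,z])
E
python3 - <<'E'
from h import *
import pickle
d,t,s=pickle.load(open('w3.pkl','rb'))
red=tri([(t,220.4,173),(s,212.7,196.7)]);print('red',red)
cap=np.array([605,178,191.]);a=cap-[664,123,9];a/=np.linalg.norm(a)
R=grasp_R(a,np.array([-.22,-.97,0]));print(R.round(2))
g=cap-48*a;print('grasp',g,'red in tool',R.T@(red-g))
plan(g+110*a,R)
E
```

```text
red [697.24498495 127.36248078 203.22827164]
[[ 0.67 -0.68  0.3 ]
 [-0.62 -0.73 -0.28]
 [ 0.41  0.   -0.91]]
grasp [619.22594787 164.73852317 147.11656759] red in tool [ 98.20940628 -25.8599832  -17.85037286]
shift [1.027 3.795 0.908] turn [-0.189 -0.356 -0.494]
```

Request:
jog_arm:
  targets:
    - [[0,0.1,0.3],[0,0,0]]
    - [[0,0.2,0.3],[0,0,0]]
    - [[0.1,0.4,0.2],[-0.02,-0.04,-0.06]]
    - [[0.13,0.45,0.1],[-0.02,-0.04,-0.06]]
    - [[0.13,0.45,0],[-0.02,-0.04,-0.06]]
    - [[0.13,0.45,0],[-0.02,-0.04,-0.06]]
    - [[0.13,0.45,0],[-0.025,-0.05,-0.06]]
    - [[0.13,0.45,0],[-0.025,-0.05,-0.06]]
    - [[0.13,0.45,0],[-0.025,-0.05,-0.06]]
    - [[0.13,0.4,0],[-0.03,-0.05,-0.07]]
    - [[0.02,0.44,0],[0,0,0]]
    - [[0,0,0],[0,0,0]]
  claw: 0.65

```text
time_s: 4.7
ee_pos: [558.0, 149.0, 230.7]
tool_rot: [3.108, -0.259, -0.57]
wrist_force: [-0.5, 0.7, -0.5]
gripper_width: 0.652
gripper_force: 0.0
```

Run:
```python
from h import *
import pickle
d=grab('wrist','w4.png');pickle.dump(d,open('w4.pkl','wb'));s=bot.state();print(s['ee_pos'],s['tool_rot'])
cap=np.array([605,178,191.]);a=cap-[664,123,9];a/=np.linalg.norm(a)
print(proj(d,cap),proj(d,cap-50*a),proj(d,cap-199*a))
plan(cap+62*a,grasp_R(a,np.array([-.22,-.97,0])))
```

```text
[558.19936448 144.35180409 230.77468351] [ 3.10585334 -0.25958447 -0.57503817]
(np.float64(190.575679117663), np.float64(201.8255761371535)) (np.float64(203.64282550518598), np.float64(179.3647330214646)) (np.float64(224.8445219443512), np.float64(143.0972720731097))
shift [0.284 0.508 0.169] turn [-0.067 -0.139 -0.156]
```

View pics/w4.png

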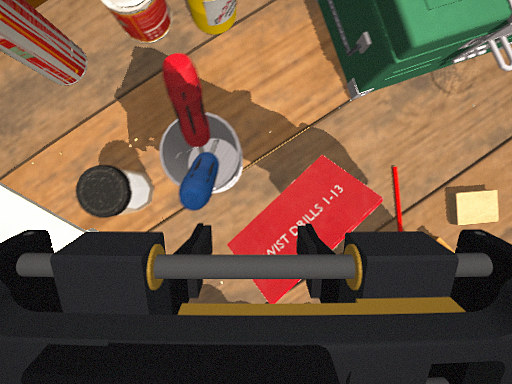

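Wrist view: the blue handle's cap is near (194,201) and its lower end near (210,158); the red handle is clear at (185,100). I'll finish the approach, then fit the axis from two views.

Request:
jog_arm:
  targets:
    - [[0.1,0.17,0.06],[-0.02,-0.05,-0.05]]
    - [[0.1,0.17,0.06],[-0.02,-0.05,-0.05]]
    - [[0.08,0.17,0.05],[-0.025,-0.04,-0.055]]
    - [[0,0,0],[0,0,0]]
    - [[0,0,0],[0,0,0]]

```text
time_s: 5.25
ee_pos: [579.1, 174.1, 236.8]
tool_rot: [3.118, -0.366, -0.713]
wrist_force: [-0.2, -0.2, 0.0]
gripper_width: 0.652
gripper_force: 0.0
```

```bash
cat > axis.py <<'E'
from h import *
import pickle
def line(d,box):
    hsv=cv2.cvtColor(d['color'],cv2.COLOR_RGB2HSV);m=cv2.inRange(hsv,(100,110,40),(125,255,255))
    k=np.zeros_like(m);x0,y0,x1,y1=box;k[y0:y1,x0:x1]=1;m=m*k
    n,l,st,ce=cv2.connectedComponentsWithStats(m);i=1+st[1:,4].argmax()
    ys,xs=np.where(l==i);p=np.column_stack([xs,ys]).astype(float)
    v=np.linalg.svd(p-p.mean(0),full_matrices=False)[2][0];q=(p-p.mean(0))@v
    c=p.mean(0);return c,v,c+v*q.min(),c+v*q.max(),len(p)
def plane(d,c,v):
    C,w1=ray(d,*(c-15*v));_,w2=ray(d,*(c+15*v));n=np.cross(w1,w2);return C,n/np.linalg.norm(n)
E
python3 - <<'E'
from axis import *
w=grab('wrist','w5.png');w4=pickle.load(open('w4.pkl','rb'));t=grab('top');sc=grab('scene')
print(bot.state()['ee_pos'],bot.state()['tool_rot'])
L={}
for n,d,b in(('w',w,(100,60,420,260)),('w4',w4,(140,120,260,225)),('t',pickle.load(open('top0.pkl','rb')),(190,160,240,230)),('s',pickle.load(open('scene0.pkl','rb')),(215,220,255,260))):
  r=line(d,b);L[n]=(d,)+r;print(n,[np.round(x,1).tolist() for x in r])
P={n:plane(l[0],l[1],l[2]) for n,l in L.items()}
for A,B in(('t','w'),('t','w4'),('w4','w')):
  a=np.cross(P[A][1],P[B][1]);a/=np.linalg.norm(a);a*=np.sign(a[2])
  # point on axis at z=180
  M=np.array([P[A][1],P[B][1],[0,0,1]]);r=np.array([P[A][1]@P[A][0],P[B][1]@P[B][0],180]);X=np.linalg.solve(M,r)
  print(A,B,a.round(3),'tilt',np.degrees(np.arccos(a[2])).round(1),X.round(1),'tip?',(X-a*(175/a[2])).round(1))
E
```

```text
[579.56512917 170.75847228 237.5214609 ] [ 3.1215404  -0.36318797 -0.71977312]
w [[229.2, 199.2], [-0.0, 1.0], [229.8, 172.0], [228.7, 223.1], 1162]
w4 [[198.7, 182.1], [-0.4, 0.9], [210.2, 153.1], [188.5, 208.0], 1404]
t [[203.8, 208.2], [-0.8, 0.6], [209.5, 204.3], [198.8, 211.6], 81]
s [[236.8, 238.4], [-0.8, -0.7], [241.0, 242.0], [232.9, 235.0], 90]
t w [-0.088 -0.018  0.996] tilt 5.1 [611.1 173.8 180. ] tip? [626.5 177.1   5. ]
t w4 [ 0.491 -0.801  0.341] tilt 70.1 [627.7 148.5 180. ] tip? [375.6 559.7   5. ]
w4 w [-0.356  0.233  0.905] tilt 25.2 [607.8 176.8 180. ] tip? [676.7 131.8   5. ]
```

View pics/w5.png

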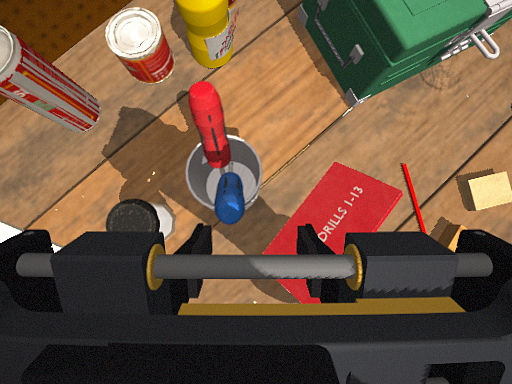

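Wrist view: blue handle runs from (230,172) to (229,223), nearly along the tool's x direction, red handle well ahead at (207,125).

Run:
```python
from axis import *
from scipy.optimize import least_squares
w=grab('wrist');w4=pickle.load(open('w4.pkl','rb'));t=pickle.load(open('top0.pkl','rb'));s=pickle.load(open('scene0.pkl','rb'))
pl=[plane(d,*line(d,b)[:2]) for d,b in((w,(100,60,420,260)),(w4,(140,120,260,225)))]
def f(p):
    X=np.array([p[0],p[1],p[2]]);a=np.array([np.sin(p[4])*np.cos(p[3]),np.sin(p[4])*np.sin(p[3]),np.cos(p[4])]);r=[]
    for C,n in pl: r+=[n@(X-C)/1.5,n@(X-90*a-C)/1.5]
    for d,u,v in((t,202,210.4),(s,237.3,237.7)): r+=list((np.array(proj(d,X))-[u,v])/.8)
    z=X-199*a; r+=[(p[4]-.419)/.02,(z[2]-5)/3]   # tip on pot floor
    return r
o=least_squares(f,[605,178,191,2.45,.42]);p=o.x;print(p.round(2),np.round(o.fun,1))
X=p[:3];a=np.array([np.sin(p[4])*np.cos(p[3]),np.sin(p[4])*np.sin(p[3]),np.cos(p[4])]);print(a,'tip',X-199*a)
R=grasp_R(a,np.array([-.22,-.97,0]));s=bot.state();R0=Ro.from_euler('xyz',s['tool_rot']).as_matrix()
g=X-48*a;print('g',g,'tool',R.T@(s['ee_pos']-g));plan(g+60*a,R);plan(g,R)
```

```text
[6.0561e+02 1.7772e+02 1.8877e+02 2.5800e+00 4.1000e-01] [-0.4 -0.   0.2  0.   0.2 -0.3 -0.1  0.5 -0.3  0.5]
[-0.34099826  0.2125525   0.91571918] tip [673.46456522 135.42272401   6.53787434]
g [621.97382844 167.51815213 144.81147095] tool [   3.00897662   19.75079706 -100.17940143]
shift [ 0.218  0.097 -0.38 ] turn [-0.015 -0.049  0.163]
shift [ 0.423 -0.031 -0.929] turn [-0.015 -0.049  0.163]
```

Request:
jog_arm:
  targets:
    - [[0.08,0.04,-0.1],[-0.005,-0.015,0.06]]
    - [[0.07,0.04,-0.14],[-0.005,-0.017,0.055]]
    - [[0.07,0.02,-0.14],[-0.005,-0.017,0.05]]
    - [[0,0,0],[0,0,0]]
    - [[0,0,0],[0,0,0]]

```text
time_s: 5.95
ee_pos: [601.8, 181.5, 200.4]
tool_rot: [-3.141, -0.415, -0.555]
wrist_force: [0.4, -0.0, -0.3]
gripper_width: 0.656
gripper_force: 0.0
```

Run:
```python
from h import *
a=np.array([-0.341,.2126,.9157]);R=grasp_R(a,np.array([-.22,-.97,0]));g=np.array([622,167.5,144.8])
plan(g,R);s=bot.state();print('tool',R.T@(s['ee_pos']-g),s['ee_pos'])
```

```text
shift [ 0.202 -0.14  -0.556] turn [ 0.001  0.001 -0.002]
tool [ -0.1464839   -1.22989217 -60.78027431] [601.81050039 181.53669848 200.39839777]
```

Request:
jog_arm:
  targets:
    - [[0.05,-0.03,-0.14],[0,0,0]]
    - [[0.05,-0.04,-0.14],[0,0,0]]
    - [[0.05,-0.035,-0.14],[0,0,0]]
    - [[0.05,-0.035,-0.136],[0,0,0]]
    - [[0,0,0],[0,0,0]]
    - [[0,0,0],[0,0,0]]

```text
time_s: 6.55
ee_pos: [621.7, 168.9, 144.1]
tool_rot: [3.14, -0.416, -0.552]
wrist_force: [-0.7, 0.3, 0.8]
gripper_width: 0.649
gripper_force: 0.0
```

Request:
jog_arm:
  targets:
    - [[0,0,0],[0,0,0]]
    - [[0,0,0],[0,0,0]]
    - [[0,0,0],[0,0,0]]
    - [[0,0,0],[0,0,0]]
    - [[0,0,0],[0,0,0]]
  claw: 0

```text
time_s: 7.05
ee_pos: [621.4, 169.4, 144.5]
tool_rot: [3.141, -0.416, -0.551]
wrist_force: [-0.5, -0.2, 0.3]
gripper_width: 0.28
gripper_force: 6.4
```

Request:
jog_arm:
  targets:
    - [[0,0,0],[0,0,0]]
    - [[0,0,0],[0,0,0]]
    - [[-0.03,0.02,0.09],[0,0,0]]
    - [[-0.06,0.04,0.18],[0,0,0]]
    - [[-0.06,0.04,0.18],[0,0,0]]
    - [[-0.06,0.04,0.18],[0,0,0]]
    - [[0,0,0],[0,0,0]]

```text
time_s: 7.75
ee_pos: [601.3, 184.5, 209.8]
tool_rot: [-3.138, -0.417, -0.552]
wrist_force: [0.6, 0.4, -1.4]
gripper_width: 0.275
gripper_force: 30.0
```

Run:
```python
from h import *
print(bot.state()['wrist_force'],bot.state()['gripper_force'])
s=grab('scene');t=grab('top');w=grab('wrist')
cv2.imwrite('pics/c6.png',np.vstack([np.hstack([cv2.resize(s['color'][150:300,150:300,::-1],(390,300)),cv2.resize(t['color'][140:250,150:260,::-1],(390,300))]),cv2.resize(w['color'][100:260,80:420,::-1],(780,290))]))
```

```text
[ 0.62669242  0.37489553 -1.38193992] 29.99921580310911
```

View pics/c6.png

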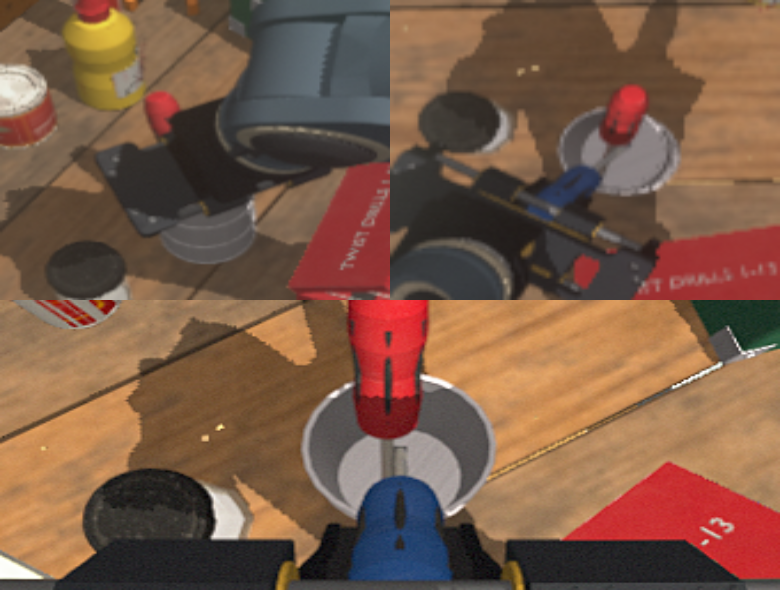

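Blue is held along its axis and coming out, pot upright with red in it. I keep pulling, then carry it across.

Request:
jog_arm:
  targets:
    - [[-0.08,0.05,0.22],[0,0,0]]
    - [[-0.08,0.05,0.22],[0,0,0]]
    - [[-0.08,0.05,0.22],[0,0,0]]
    - [[-0.08,0.05,0.22],[0,0,0]]
    - [[-0.06,0.04,0.17],[0,0,0]]
    - [[0,0,0],[0,0,0]]

```text
time_s: 8.5
ee_pos: [563.2, 208.5, 313.6]
tool_rot: [-3.139, -0.417, -0.551]
wrist_force: [0.6, -0.2, -0.4]
gripper_width: 0.274
gripper_force: 30.0
```

Run:
```python
from h import *
R=Ro.from_euler('xyz',[np.pi,0,-.2235]).as_matrix();plan([550,-203.5,300],R)
```

```text
shift [-0.132 -4.12  -0.136] turn [0.149 0.371 0.308]
```

Request:
jog_arm:
  targets:
    - [[-0.1,-0.1,0.1],[0.015,0.037,0.03]]
    - [[-0.02,-0.3,0],[0.015,0.037,0.03]]
    - [[-0.02,-0.38,0],[0.015,0.037,0.03]]
    - [[-0.02,-0.38,0],[0.015,0.037,0.031]]
    - [[-0.02,-0.38,0],[0.015,0.037,0.031]]
    - [[-0.02,-0.38,0],[0.015,0.037,0.031]]
    - [[0,-0.38,0],[0.015,0.037,0.031]]
    - [[0,-0.38,0],[0.015,0.037,0.031]]
    - [[0,-0.38,0],[0.015,0.037,0.031]]
    - [[0,-0.38,0],[0.014,0.038,0.032]]
    - [[0,-0.3,0],[0,0,0]]
    - [[0,-0.2,0],[0,0,0]]

```text
time_s: 9.7
ee_pos: [541.4, -190.6, 320.5]
tool_rot: [3.136, 0.003, -0.229]
wrist_force: [1.3, 0.2, -0.4]
gripper_width: 0.276
gripper_force: 30.0
```

Request:
jog_arm:
  targets:
    - [[0,0,0],[0,0,0]]
    - [[0,0,0],[0,0,0]]

```text
time_s: 9.9
ee_pos: [542.1, -186.8, 321.0]
tool_rot: [3.138, 0.003, -0.225]
wrist_force: [0.2, 0.2, -0.9]
gripper_width: 0.276
gripper_force: 30.0
```

Run:
```python
from h import *
import pickle
R=Ro.from_euler('xyz',[np.pi,0,-.2235]).as_matrix();plan([550,-203.5,300],R)
o=[grab(n) for n in('wrist','top','scene')];pickle.dump(o,open('p7.pkl','wb'))
w,t,s=o;p=bot.state()['ee_pos'];print(p,bot.state()['wrist_force'])
for d in o: print('tip?',np.round(proj(d,p-[0,0,151])),'shoulder',np.round(proj(d,p-[0,0,46])))
def cr(d,q,r,W):
  u,v=map(int,proj(d,q));y=max(0,v-r);x=max(0,u-r);print(x,y);return cv2.resize(d['color'][y:y+2*r,x:x+2*r,::-1],(W,W),interpolation=2)
L=[550,-203.5,117]
a=cr(w,p-[0,0,120],80,400);b=cr(s,p-[0,0,100],50,400)
cv2.imwrite('pics/c7.png',np.hstack([a,b]))
```

```text
shift [ 0.079 -0.167 -0.21 ] turn [ 0.003 -0.003  0.002]
[ 542.87940093 -184.97140429  321.71005973] [ 0.42605543  0.11149451 -1.14538247]
tip? [252. 185.] shoulder [251. 215.]
tip? [343. 232.] shoulder [350. 233.]
tip? [341. 140.] shoulder [348. 106.]
171 111
293 74
```

View pics/c7.png

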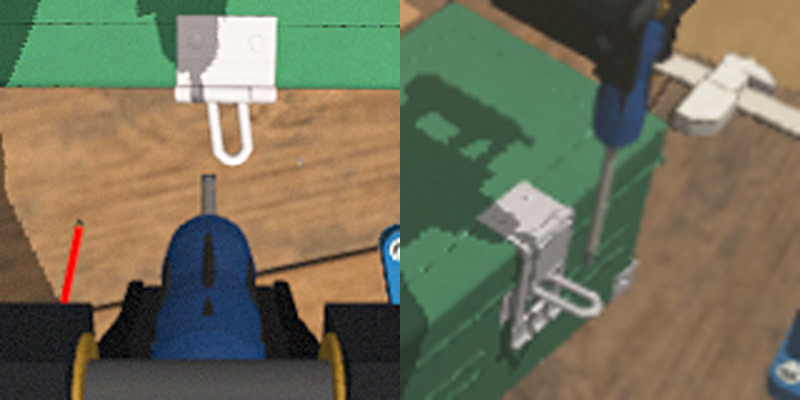

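The driver hangs straight in the grip. The tip is at wrist pixel (254.2,182.2) and scene pixel (340.5,139), and the loop's bend centre is at wrist pixel (263.8,169).

Run:
```python
from h import *
import pickle
w,t,s=pickle.load(open('p7.pkl','rb'));p=np.array([542.88,-184.97,321.7])
T=tri([(w,254.2,182.2),(s,340.5,139)]);print('tip',T,T-p,proj(w,T),proj(s,T))
print('tip w at z170.7',onz(w,254.2,182.2,170.7)-p)
print('loop w',onz(w,263.8,169,117))
# scene loop bend centre: outer end approx px
print('scene loop end px pred for (548.1,-203.4,117)',proj(s,[548.1,-203.4,117]))
# fine: shank mask line in wrist: gray pixels in band rows 178..198
g=w['color'].astype(int)
for v in (183,186,189,192,195):
  row=g[v,240:270];m=(np.ptp(row,axis=1)<22)
  x=np.where(m)[0]+240;print(v,x.min() if len(x) else 0,x.max() if len(x) else 0,len(x))
for v in (165,169,172,174):
  row=g[v,248:280];m=(row.min(1)>185);x=np.where(m)[0]+248;print(v,x)
```

```text
tip [ 545.01230999 -188.49916637  168.75844531] [   2.13230999   -3.52916637 -152.94155469] (np.float64(254.28084238756355), np.float64(182.30268570098485)) (np.float64(340.43313401863725), np.float64(139.00455841413012))
tip w at z170.7 [   2.72656353   -3.55700829 -151.        ]
loop w [ 548.57438281 -203.14363104  117.        ]
scene loop end px pred for (548.1,-203.4,117) (np.float64(338.7080078930027), np.float64(149.31730892085102))
183 252 256 5
186 252 256 5
189 252 256 5
192 252 256 5
195 252 256 3
165 [256 257 258 268 269 270]
169 [256 257 258 259 268 269 270 271]
172 [257 258 259 260 267 268 269 270]
174 [259 260 261 262 263 264 265 266 267 268 269]
```

Request:
jog_arm:
  targets:
    - [[0.025,-0.08,0],[0,0,0]]
    - [[0.025,-0.07,-0.1],[0,0,0]]
    - [[0,0,-0.15],[0,0,0]]
    - [[0,0,-0.13],[0,0,0]]
    - [[0,0,0],[0,0,0]]
    - [[0,0,0],[0,0,0]]
    - [[0,0,0],[0,0,0]]

```text
time_s: 10.75
ee_pos: [547.8, -201.8, 284.8]
tool_rot: [3.138, -0.0, -0.223]
wrist_force: [-0.5, 0.3, -0.6]
gripper_width: 0.275
gripper_force: 30.0
```

```bash
cat > look.py <<'E'
from h import *
w=grab('wrist');s=grab('scene');p=bot.state()['ee_pos'];print(p,bot.state()['wrist_force'],bot.state()['tool_rot'])
print('aim px',proj(w,[550,-203.5,120]),'tip pred',proj(w,p+[2.2,-3.5,-152]),'scene aim',proj(s,[550,-203.5,120]),'tip',proj(s,p+[2.2,-3.5,-152]))
u,v=map(int,proj(w,[550,-203.5,117]))
g=w['color'][v-22:v+26,u-24:u+24].astype(int)
sat=np.ptp(g,axis=2);br=g.mean(2)
print('wrist origin',u-24,v-22)
for r in range(0,48,1): print(v-22+r,''.join('#' if (sat[r,c]<25 and br[r,c]>170) else ('+' if sat[r,c]<25 and br[r,c]>90 else ('-' if sat[r,c]<25 else '.')) for c in range(48)))
E
python3 look.py
```

```text
[ 547.85723636 -201.78082558  284.96372573] [ 0.90904023  0.84490845 -0.92707147] [ 3.13794741e+00 -3.33556195e-04 -2.23449661e-01]
aim px (np.float64(254.37153985138207), np.float64(180.903631224839)) tip pred (np.float64(255.85125191092712), np.float64(182.92061604468125)) scene aim (np.float64(338.19501123109865), np.float64(148.18373401811732)) tip (np.float64(339.19798730518085), np.float64(144.1336786540882))
wrist origin 230 158
158 #########+#++++++++++++++++++#++##########+.....
159 ###########++++++++++++++++++#############......
160 ############++++++++++++++################......
161 ############+###++++++++###################.....
162 ################++++++++##################......
163 ##################++++++##################......
164 #.################+...++############.####.......
165 ..............####..........###+................
166 ..............####.........####.................
167 ..............####.........####.................
168 ..............####..........####................
169 ..............####..........####................
170 ...............####.
[... 1183 characters left out ...]
...........
193 ......................-++++.....................
194 ......................-++++.....................
195 ......................-+.++.....................
196 ......................-++++.....................
197 ....................--......+...................
198 ..............................+.................
199 ................................................
200 ..............+...................+.............
201 ................................................
202 ............-...................................
203 ...........-....................................
204 ........................-.......................
205 .......................--.......................
```

Run:
```python
from h import *
w=grab('wrist');p=bot.state()['ee_pos']
T=onz(w,254.4,183.2,133);print('tip',T,T-p)
for u0,u1,v in((246,263,178),(245,262,174),(244,261,168)):
  A=onz(w,u0-.5,v,117);B=onz(w,u1-.3,v,117);print('loop mid',(A+B)/2,np.linalg.norm(A-B))
print('bend outer',onz(w,254.8,190,117))
g=w['color'][:,:,:].astype(int)
```

```text
tip [ 550.18628509 -203.50827496  133.        ] [   2.33997955   -1.77242762 -151.94555407]
loop mid [ 553.15141558 -203.8788331   117.        ] 21.76249070935356
loop mid [ 558.45026042 -203.79557832  117.        ] 21.671765958125835
loop mid [ 566.17796881 -204.28253122  117.        ] 21.538180699987507
bend outer [ 537.64575113 -201.25896551  117.        ]
```

Request:
jog_arm:
  targets:
    - [[0,0,-0.06],[0,0,0]]
    - [[0,0,-0.06],[0,0,0]]
    - [[0,0,-0.06],[0,0,0]]
    - [[0,0,-0.06],[0,0,0]]
    - [[0,0,-0.06],[0,0,0]]
    - [[0,0,0],[0,0,0]]
    - [[0,0,0],[0,0,0]]

```text
time_s: 11.6
ee_pos: [547.5, -201.7, 254.3]
tool_rot: [3.138, 0.001, -0.224]
wrist_force: [-0.8, -0.3, -0.4]
gripper_width: 0.274
gripper_force: 30.0
```

```bash
python3 look.py
```

```text
[ 547.72323566 -201.83778177  254.66760979] [-0.66891092 -0.50077107 -1.39474054] [ 3.13780656e+00  2.20575884e-04 -2.23719026e-01]
aim px (np.float64(254.46512724607447), np.float64(186.48239942403464)) tip pred (np.float64(255.8833967041663), np.float64(182.72088135760015)) scene aim (np.float64(338.19501123109865), np.float64(148.18373401811732)) tip (np.float64(337.55320809969874), np.float64(152.4258559341679))
wrist origin 230 163
163 ######++++++++++++++++++++++++++++##########....
164 ######++++++++++++++++++++++++#+++###########...
165 ######+++++++++++++++++++++++##+++###########...
166 ######+++++++++++++++++++++++++++++##########...
167 ######+++++++++++++++++++++++++++++##########...
168 #######++++++++++++++++++++++++++++#########....
169 ............+####+.........+####...###.#.##.....
170 .............####...........####................
171 .............#####..........####................
172 .............#####..........####................
173 .............#####..........####................
174 ..............####..........#####...............
175 ..............####.
[... 1184 characters left out ...]
...........
198 ..............................+.................
199 ................................................
200 ..............+...................-.............
201 ................................................
202 ............-...................................
203 ...........-....................................
204 ........................-.......................
205 .......................--.......................
206 .......................---......................
207 .........-.............---......................
208 .......................---......................
209 .......................---......................
210 ........-..............---......................
```

Request:
jog_arm:
  targets:
    - [[0,0,-0.1],[0,0,0]]
    - [[0,0,-0.12],[0,0,0]]
    - [[0,0,-0.12],[0,0,0]]
    - [[0,0,-0.12],[0,0,0]]
    - [[0,0,-0.12],[0,0,0]]
    - [[0,0,-0.12],[0,0,0]]
    - [[0,0,-0.06],[0,0,0]]
    - [[0,0,0],[0,0,0]]
    - [[0,0,0],[0,0,0]]

```text
time_s: 12.6
ee_pos: [547.8, -201.9, 178.6]
tool_rot: [3.138, 0.0, -0.224]
wrist_force: [0.4, 0.3, -1.3]
gripper_width: 0.274
gripper_force: 30.0
```

Request:
jog_arm:
  targets:
    - [[0,0,-0.03],[0,0,0]]
    - [[0,0,-0.03],[0,0,0]]
    - [[0,0,-0.02],[0,0,0]]
    - [[0,0,0],[0,0,0]]
    - [[0,0,0],[0,0,0]]

```text
time_s: 13.1
ee_pos: [547.6, -201.7, 170.4]
tool_rot: [3.138, 0.001, -0.224]
wrist_force: [-0.6, -0.1, -1.1]
gripper_width: 0.276
gripper_force: 30.0
```

Request:
jog_arm:
  targets:
    - [[0,0,-0.015],[0,0,0]]
    - [[0,0,-0.015],[0,0,0]]
    - [[0,0,0],[0,0,0]]
    - [[0,0,0],[0,0,0]]

```text
time_s: 13.5
ee_pos: [547.7, -201.7, 167.8]
tool_rot: [3.138, 0.0, -0.224]
wrist_force: [0.1, -0.3, 3.2]
gripper_width: 0.274
gripper_force: 30.0
```

Contact came at the expected height with about 4 N. Releasing now.

Request:
jog_arm:
  targets:
    - [[0,0,0],[0,0,0]]
    - [[0,0,0],[0,0,0]]
    - [[0,0,0],[0,0,0]]
    - [[0,0,0],[0,0,0]]
    - [[0,0,0.2],[0,0,0]]
    - [[0,0,0.4],[0,0,0]]
    - [[0,0,0.4],[0,0,0]]
    - [[-0.1,0,0.3],[0,0,0]]
    - [[-0.3,0,0],[0,0,0]]
    - [[-0.3,0,0],[0,0,0]]
    - [[0,0,0],[0,0,0]]
  claw: 0.7

```text
time_s: 14.6
ee_pos: [473.9, -202.8, 297.4]
tool_rot: [3.141, 0.002, -0.227]
wrist_force: [1.0, -0.3, 0.9]
gripper_width: 0.698
gripper_force: 0.0
```

Run:
```python
from axis import *
w=grab('wrist');s=grab('scene');t=grab('top');st=bot.state();print(st['ee_pos'],st['wrist_force'],st['gripper_width'])
cap=np.array([550,-203.5,214.]);sh=np.array([550,-203.5,120.])
for n,d in(('w',w),('s',s),('t',t)):
  a,b=proj(d,cap),proj(d,sh);u=[int(min(a[0],b[0]))-25,int(min(a[1],b[1]))-25,int(max(a[0],b[0]))+25,int(max(a[1],b[1]))+25];u=[max(0,x) for x in u]
  try:
    r=line(d,u);print(n,'pred cap',np.round(a),'sh',np.round(b),'blue c',r[0].round(1),'ends',r[2].round(1),r[3].round(1),r[4])
  except Exception as e: print(n,e)
s0=pickle.load(open('scene0.pkl','rb'))
df=np.abs(s['color'].astype(int)-s0['color']).max(2)
for n,(x0,y0,x1,y1) in dict(pot=(205,190,255,285),jar=(165,265,205,315),vise=(385,125,465,190),box=(260,220,330,315)).items(): print(n,(df[y0:y1,x0:x1]>40).mean().round(3))
def redc(d):
  h=cv2.cvtColor(d['color'],cv2.COLOR_RGB2HSV)[190:240,200:232];m=(cv2.inRange(h,(0,150,80),(8,255,255))|cv2.inRange(h,(170,150,80),(180,255,255)));y,x=np.where(m);return x.mean(),y.mean(),len(x)
print(redc(s0),redc(s))
```

```text
[ 478.28366063 -201.2057815   297.59166123] [-0.11030124  0.81079949 -1.07594405] 0.7014381519244599
w pred cap [235. 122.] sh [240. 121.] blue c [235.4 120.4] ends [225.3 130.3] [245.5 110.5] 668
s pred cap [344. 121.] sh [338. 148.] blue c [342.6 132.3] ends [344.6 117.9] [340.1 150.4] 185
t pred cap [353. 229.] sh [347. 228.] blue c [350.8 228.8] ends [343.9 230.8] [355.8 227.3] 81
pot 0.042
jar 0.0
vise 0.012
box 0.11
(np.float64(17.083932853717027), np.float64(24.486810551558754), 417) (np.float64(17.392857142857142), np.float64(24.085714285714285), 420)
```

```bash
python3 -c "
from cell import bot
print(bot.sign_off())"
```

```text
the job is handed in; nothing more can be done
None
```

The job is handed in: the hasp is shut over the staple and the blue screwdriver is dropped through it with its handle on the loop. The pot did not move and the red screwdriver is still in it. The arm finished clear at about 15 s, and I don't have the judge's verdict.

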